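Hook the dip basket out of the cleaning jar

ROBOT

A 6-joint arm with a two-finger parallel gripper is mounted at the origin on the work surface. World frame = base frame: x ahead of the robot, y to its left, z up, the work surface at z = 0. Lengths are in m, angles in rad, forces in N, time in s.
With the tool pointing down it reaches from about 0.275 to 0.75 m from the base axis. Payload 10.2 kg.
Tool frame: the origin (TCP) lies where the fingers leave the gripper's body, on its centre line; the fingertips stand 73 mm ahead of it and the grasp point (between the pads) lies 54 mm ahead of it; z points along the fingers, y is the line along which they close (so a half turn about z gives the same grasp; the last joint's range is limited). The gripper opens to 85 mm and grips with 20 to 120 N. Pads are 22 mm wide; open, the fingers measure 114 mm over their backs; the gripper's body (76 mm by 85 mm) begins 54 mm behind the grasp point. The pads swing forward as they close: fully open they stand 13 mm farther back than shut.
Start: joints at [0.99, 0.313, 1.498, -0, 1.331, -0.223], TCP at [0.184, 0.492, 0.304] pointing down, gripper open.
Joint ranges: [-2.94, 2.94], [-0.97, 2.17], [0.19, 2.56], [-1.23, 4.37], [0.02, 3.11], [-2.88, 2.88]. Speed limits (rad/s): [2.39, 2.39, 3.01, 3.14, 3.14, 3.14].

INTERFACE

Orientations are given as a rotation vector (axis times angle).
In Python, from cell import bot, camera, camera_info gives the robot as it stands. The module is installed in compiled form; this text tells all that it offers.
- The arm moves only by the tool send_rows, never from a script. Its argument "motion" is a list that holds one entry, the list of rows, each a list of 5 numbers: the shift along the world's x, y, z in cm, then the turn about the world's z in rad, then the finger opening in cm, from 0 to 8.54. A call has 1 to 20 rows; each row shifts and turns the commanded pose from where the row before left it; what a row does not reach is not made up. A row lasts 1/12 s, in which the tool goes at most 41.7 mm and 7.16 degrees, less where a joint would pass 70% of its speed; a pose out of reach is approached as far as the arm can. A call with a gripper value outside its range is refused whole. The fingers move at their own pace and stop on an object; "grip_force" is the grip in N (left out, the last holds). Time passes only in rows, so rows that do not move let the fingers close. It gives the time, the measured TCP pose, the force, the opening and the grip force at its end, in the units of the state.
- bot.get_obs(): the state, without advancing time (a new reading comes with each control period).
- camera(name): name is "scene" or "top" or "wrist"; returns (picture, depth): 420x560x3 uint8, red, green, blue; 420x560 float32, m along the optical axis (not along the pixel's ray), 0 where there is no reading.
- camera_info(name): a dict with "fx", "fy", "cx", "cy" (pixels), "dist_coeffs" ([k1, k2, p1, p2, k3] as OpenCV has them; the pictures are not rectified), "R" (3x3) and "t" (3): a world point X has camera coordinates R X + t. Camera axes: x right, y down, z forward; pixel columns grow to the right and rows downward; lengths in m; the calibration is good to about 2 mm. A picture is of the moment at which its call begins: read the wrist's pose just before it. camera_info takes no time and is no camera call; for the wrist camera it gives the pose at the moment of the call.
- bot.finish_job(): hands the job in; it is judged then, once.
The state is a dict: "time": time; "q": joint angles; "dq": joint speeds; "tau": joint torques, N m; "eef_pos": TCP position; "eef_rot": TCP orientation; "wrist_force": force on the tool from outside, world axes, zero at the start; "moment": the same for the moment, N m; "opening": finger opening in m; "grip_force": force on a finger pad.
Only numpy, scipy, OpenCV 4.12 (cv2) and the standard library are available. Lean on these libraries where they do the work, as an engineer would, in place of code of your own. Each camera call takes 0.05 s, during which the arm holds its last target. There are 200 camera calls.

TASK

Take the hook from the tool stand and use it to draw the dip basket, with the ring still in it, by its eye up out of the deep cleaning jar; then stand the basket gently upright in the square draining dish, unhook it and hang the hook back in the slot it came from. The eye is thin and only soldered on, so feel for it lightly and never push, pull or knock it hard (keep under 18 N). Keep the fingers off the basket, do not knock the glass, and leave everything else where it is.

Things in the scene. Friction and masses are not known exactly. Their poses are not given: they have to be found in the camera images.
- hook_grip (a point): Centre of the hook tool's flat upright wooden handle (16 mm along the tool's x, 24 mm along y, 60 mm tall), 36 mm above the tool's origin; axes as hook. Grip it from above across its 16 mm faces, closing along x: then sideways loads in the hook's own plane do not turn it in the grip.
- hook: The hook tool, 55 g, hanging upright in one of the stand's three slots (any of them): the only one with a flat handle and a bent end. Origin: centre of the underside of its brass ferrule (22 mm across, 6 mm thick), which rests on the stand's plate; z up. Below it a 4 mm wire shank runs 80 mm down the z axis and ends in a hook pointing to -x.
- hook_bottom (a point): Middle of the underside of the hook's level foot: 116 mm below hook_grip and 5.5 mm from the shank's axis towards the point (-x of the tool). The foot runs 11 mm (axis to axis) from the shank to a short upturned point; foot and point together are 8 mm tall and 4 mm wide, with a 7 mm gap between shank and point, the point rising 4 mm above the foot's upper side.
- rack: Wooden tool stand, fixed; origin at the centre of its underside. Its top plate (8 mm thick, upper side 100 mm above the bench) has three slots 10 mm wide, open to -x, at y = -55, 0 and 55 mm. A tool hangs at x = 0, its shank in the slot, which ends at x = +5 mm. The hook's point looks to the slot's mouth (-x), so the hook can be lifted straight up and lowered straight back.
- jar: Deep straight glass jar in a heavy cast foot (100 mm across, 10 mm high), fixed. Origin at the centre of its underside; 74 mm outside, bore 66 mm, inner floor at 14 mm, rim at 130 mm above the bench.
- basket: Dip basket on the jar's floor: perforated steel cup 56 mm across, 34 mm tall, 0.14 to 0.2 kg in all; origin at the centre of its underside, z up. Three spring clips on its side (72 mm across when free) rub on the bore: drawing it out takes some 5 to 8 N, weight included. On its axis stands a lift rod with an eye at its top.
- basket_sleeve (a point): Top of the sleeve on the basket's axis, 46 mm above its origin; the lift rod slides in it, stiffly (it stays put below about 20 N). How far the rod stands out is not measured: the eye's centre lies 13 to 46 mm above this point and must be felt for or seen. Eye: round, 16 mm inside, 22 mm outside, 3 mm wire, in the basket's y-z plane; the hook passes through it along the basket's x, from either side.
- dish: Shallow square white enamel draining dish, fixed, 150 mm square outside, rim 4 mm thick and 14 mm high, flat floor 5 mm above the bench; origin at the centre of its underside. The basket is to stand on its floor, inside the rim.
- band: Plain finger ring, 20 mm across, 5 mm high, lying loose on the floor of the basket's cup beside the sleeve. Origin at its underside.
- scriber: Straight scriber with a slim round handle, hanging in another slot of the stand; leave it. Origin as for the hook; its handle's top is 176 mm above the bench.
- burnisher: Flat burnisher with a pear-shaped round handle, hanging in the remaining slot; leave it. Origin as for the hook; its handle's top is 153 mm above the bench.
- jar_lid: The jar's black screw lid, 82 mm across, 16 mm high, lying on the bench; bystander.
- tin: Small round brass tin, 54 mm across, 21 mm high; bystander.
- file: Flat file with a wooden handle, about 200 mm long, 20 mm high, lying; bystander. Origin near its middle.
- lamp: Turned aluminium spirit lamp, 72 mm across, 70 mm high; bystander.
- brush_jar: Glass jar of brushes, 60 mm across, about 195 mm high; bystander.
- tub: White tub with a black lid, 80 mm across, 68 mm high; bystander.
- torch: Black hand torch standing on its foot, 150 mm high, nozzle about 100 mm out to one side; bystander.
Things that resemble listed ones, but are neither listed nor needed, are in the scene too. Leave any blue or green look-alike of the hook alone.

How it is judged:
By the outcome, as a careful person would: the job done as asked, in the order asked, and still so for the second after the job is handed in, with the robot touching nothing.
It also fails if it takes over 72 s, if anything falls off the work surface, if the arm or the gripper's body presses on something with over 40 N, if the wrist force passes 120 N, or if a joint passes its speed limit or range.

## Working session

There is one attempt and no reset: what is moved stays moved. The work goes in short steps, Python scripts to look and compute and a tool call to move; the robot and the scene stay as the last step left them, time stands still between calls to the robot, and variables do not carry over. Pictures are saved under pics/ and viewed, at most 10 in all, crops included, and the job is handed in when it is done.

Besides the shell and the picture viewer there is one more tool, called after ">>>" as name([rows], argument=value, ...), one row to a line, values as JSON. send_rows: Moves the arm, as the interface text tells. Its arguments: {"type":"object","properties":{"motion":{"type":"array","items":{"type":"array","items":{"type":"array","items":{"type":"number"}}}},"grip_force":{"type":"number"}},"required":["motion"]}

```bash
mkdir -p pics; cat > h.py <<'E'
import numpy as np, cv2
from cell import bot, camera, camera_info
def K(i): return np.array([[i['fx'],0,i['cx']],[0,i['fy'],i['cy']],[0,0,1.]])
def ray(i,px):
    u=cv2.undistortPoints(np.array([[px]],float),K(i),np.array(i['dist_coeffs'],float))[0,0]
    R=np.array(i['R']);t=np.array(i['t'])
    return -R.T@t, R.T@np.array([u[0],u[1],1.])
def onz(i,px,z):
    c,d=ray(i,px); return c+d*(z-c[2])/d[2]
def atd(i,px,dep):
    c,d=ray(i,px[:2]); return c+d*dep
def proj(i,X):
    r=cv2.Rodrigues(np.array(i['R'],float))[0]
    return cv2.projectPoints(np.array(X,float).reshape(-1,1,3),r,np.array(i['t'],float),K(i),np.array(i['dist_coeffs'],float))[0][:,0]
def snap(name,tag):
    i=camera_info(name); p,d=camera(name)
    cv2.imwrite(f'pics/{tag}.png',p[:,:,::-1]); np.savez(f'pics/{tag}.npz',p=p,d=d,**{k:np.array(v) for k,v in i.items()}); return i,p,d
def load(tag):
    z=np.load(f'pics/{tag}.npz'); return z,z['p'],z['d']
E
python3 - <<'E'
from h import *
o=bot.get_obs(); print({k:np.round(v,3) for k,v in o.items()})
for n in('scene','top','wrist'):
    i,p,d=snap(n,n+'0'); print(n,-np.array(i['R']).T@i['t'],np.array(i['R'])[2],i['fx'])
a=cv2.imread('pics/scene0.png');b=cv2.imread('pics/top0.png')
E
```

```text
{'time': np.float64(0.0), 'q': array([ 0.99 ,  0.313,  1.498, -0.   ,  1.331, -0.223]), 'dq': array([ 0.   , -0.001,  0.002, -0.001,  0.   , -0.   ]), 'tau': array([ 1.0000e-03, -4.1226e+01, -2.5975e+01, -0.0000e+00,  4.0000e-03,
       -0.0000e+00]), 'eef_pos': array([0.184, 0.492, 0.303]), 'eef_rot': array([-5.590e-01, -3.091e+00,  2.000e-03]), 'wrist_force': array([-0.242, -0.074,  0.059]), 'moment': array([-0.08 ,  0.023, -0.009]), 'grip_force': np.float64(0.0), 'opening': np.float64(0.085)}
scene [1.49970896 0.61234594 0.85169096] [-0.70966494 -0.43226853 -0.55634485] 516.2390805982953
top [0.45645326 0.04394997 1.23313222] [ 0.10065667  0.01794886 -0.9947593 ] 419.0077266626586
wrist [0.11699877 0.51700073 0.37343363] [ 0.26186577 -0.09889218 -0.9600243 ] 303.1730168686425
```

View pics/scene0.png

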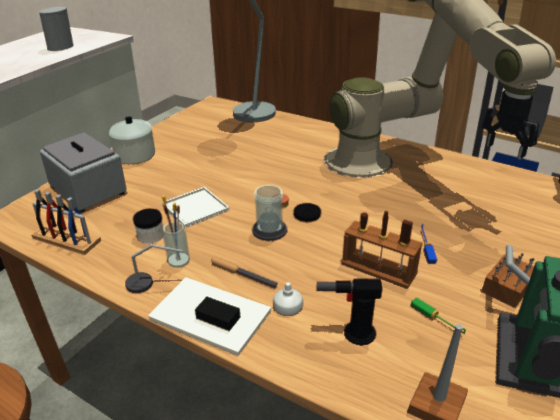

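View pics/top0.png

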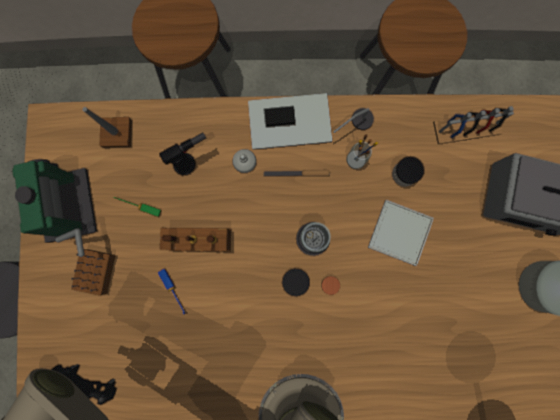

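Scene: the stand is at scene (382,250) and top (195,240). The jar is at scene (269,212) and top (314,237). The dish is at scene (195,206) and top (401,232); the white board at top (290,120) is a decoy. Hook candidates are the three handles on the stand at scene (364,222), (385,222) and (406,232). The blue tool at scene (429,245), the green tool at (430,310), the plier rack at (65,220) and the block at (508,278) are look-alikes.

```bash
python3 - <<'E'
from h import *
s=cv2.imread('pics/scene0.png');t=cv2.imread('pics/top0.png')
f=lambda a,x,y,w,h,W,H:cv2.resize(a[y:y+h,x:x+w],(W,H),interpolation=cv2.INTER_CUBIC)
m=np.vstack([np.hstack([f(s,335,205,100,75,400,300),f(s,235,170,100,75,400,300)]),np.hstack([f(t,150,205,100,75,400,300),f(t,270,205,100,75,400,300)])])
cv2.imwrite('pics/m1.png',m)
i,p,d=load('top0')
for n,px,z in[('rack',(195,240),.1),('jar',(314,237),.13),('dish',(401,232),.014),('lid',(296,282),.016)]:
    print(n,onz(i,px,z), d[px[1],px[0]])
E
```

```text
rack [0.50643766 0.28474054 0.1       ] 1.1345204
jar [ 0.50882282 -0.03619492  0.13      ] 1.1735837
dish [ 0.52503269 -0.29868731  0.014     ] 1.2240922
lid [0.38548279 0.00994567 0.016     ] 1.2058114
```

View pics/m1.png

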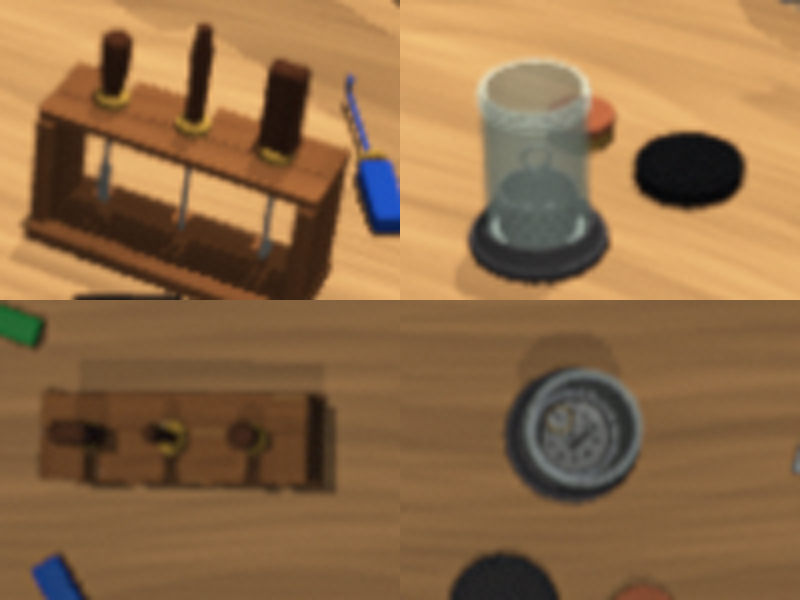

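The crop shows that the flat handle is the one at scene (406,232), top about (167,239), in the +y slot; the other two are round (burnisher at scene (364,222), scriber at (385,222)). The slots open toward the robot. In the jar, the eye shows as a ring at about scene (270,210). Next I'll measure from depth.

```bash
cat >> h.py <<'E'
def cloud(i,d):
    v,u=np.mgrid[0:420,0:560]; px=np.stack([u,v],-1).reshape(-1,1,2).astype(float)
    n=cv2.undistortPoints(px,K(i),np.array(i['dist_coeffs'],float))[:,0]
    c=np.c_[n,np.ones(len(n))]*d.reshape(-1,1)
    return ((c-np.array(i['t']))@np.array(i['R'])).reshape(420,560,3)
E
python3 - <<'E'
from h import *
for tag in('top0','scene0'):
    i,p,d=load(tag); W=cloud(i,d); ok=d>0
    x,y,z=W[...,0],W[...,1],W[...,2]
    A=ok&(abs(x-.5)<.1)&(abs(y-.29)<.13)
    m=A&(abs(z-.1)<.006); print(tag,'plate',m.sum(),cv2.minAreaRect((W[m][:,:2]*1000).astype(np.float32)),np.median(z[m]))
    for lo,hi in((.112,.135),(.135,.16),(.16,.185)):
        m=A&(z>lo)&(z<hi)
        n,l,st,c=cv2.connectedComponentsWithStats(m.astype(np.uint8))
        for k in range(1,n):
            q=W[l==k]
            if len(q)>4: print(' ',lo,len(q),np.round(q.mean(0),4),np.round(q.min(0),3),np.round(q.max(0),3))
    m=ok&(abs(x-.52)<.12)&(abs(y+.3)<.12)&(z>.009)&(z<.03); print(' dish rim',m.sum(),cv2.minAreaRect((W[m][:,:2]*1000).astype(np.float32)))
    m=ok&(abs(x-.51)<.08)&(abs(y+.036)<.08)&(z>.12); print(' jar rim',m.sum(),cv2.minAreaRect((W[m][:,:2]*1000).astype(np.float32)) if m.any() else '')
E
```

```text
top0 plate 1174 ((508.3814697265625, 291.1202392578125), (183.5963897705078, 59.63421630859375), 88.20048522949219) 0.09979201877146446
  0.112 13 [0.5095 0.3335 0.1241] [0.503 0.332 0.113] [0.517 0.336 0.134]
  0.112 8 [0.5069 0.2876 0.1213] [0.503 0.286 0.113] [0.511 0.29  0.132]
  0.135 16 [0.5088 0.3341 0.1472] [0.502 0.333 0.135] [0.516 0.337 0.16 ]
  0.135 12 [0.5064 0.2878 0.1477] [0.502 0.286 0.136] [0.513 0.291 0.157]
  0.135 48 [0.5064 0.2359 0.1479] [0.499 0.228 0.136] [0.515 0.247 0.153]
  0.16 57 [0.5094 0.3443 0.1651] [0.502 0.332 0.161] [0.518 0.357 0.169]
  0.16 19 [0.5081 0.2903 0.1704] [0.503 0.287 0.16 ] [0.514 0.295 0.177]
 dish rim 361 ((523.42333984375, -299.59942626953125), (151.49945068359375, 151.30845642089844), 67.79520416259766)
 jar rim 183 ((509.08380126953125, -41.708065032958984), (74.1141586303711, 74.08796691894531), 89.23589324951172)
scene0 plate 1018 ((508.6067199707031, 291.52593994140625), (183.37094116210938, 67.95164489746094), 89.37521362304688) 0.09943359025669991
  0.112 47 [0.5138 0.2382 0.1248] [0.504 0.231 0.113] [0.519 0.246 0.135]
  0.112 38 [0.5132 0.2928 0.1234] [0.507 0.286 0.114] [0.517 0.298 0.134]
  0.112 84 [0.5152 0.3483 0.1237] [0.502 0.336 0.112] [0.52  0.359 0.135]
  0.135 57 [0.5128 0.2376 0.1445] [0.502 0.229 0.135] [0.521 0.248 0.152]
  0.135 52 [0.5136 0.2923 0.1478] [0.505 0.285 0.135] [0.519 0.298 0.16 ]
  0.135 90 [0.5163 0.3488 0.1479] [0.507 0.336 0.135] [0.522 0.36  0.16 ]
  0.16 28 [0.5125 0.2924 0.169 ] [0.508 0.287 0.16 ] [0.517 0.297 0.176]
  0.16 50 [0.5128 0.3476 0.1635] [0.503 0.335 0.16 ] [0.521 0.359 0.17 ]
 dish rim 219 ((525.4779663085938, -297.6451110839844), (157.3316650390625, 155.35726928710938), 68.15239715576172)
 jar rim 204 ((510.656005859375, -38.96728515625), (77.40705871582031, 73.70301818847656), 14.048001289367676)
```

>>> send_rows([
  [[1.81,-2.95,0,-0.0686,8.5],[1.81,-2.95,0,-0.0686,7],[1.81,-2.95,0,-0.0686,6],[1.81,-2.95,0,-0.0686,5],[1.81,-2.95,0,-0.0686,4],[1.81,-2.95,0,-0.0686,4],[1.81,-2.95,0,-0.0686,4],[1.81,-2.95,0,-0.0686,4],[1.81,-2.95,0,-0.0686,4],[1.81,-2.95,0,-0.0686,4],[1.81,-2.95,0,-0.0686,4],[1.81,-2.95,0,-0.0686,4],[1.81,-2.95,0,-0.0686,4],[1.81,-2.95,0,-0.0686,4],[1.81,-2.95,0,-0.0686,4],[1.81,-2.95,0,-0.0686,4],[1.81,-2.95,0,-0.0686,4],[1.81,-2.95,0,-0.0686,4],[0,0,0,0,4],[0,0,0,0,4]],
])

```text
time: 1.82
eef_pos: [0.5099, -0.0404, 0.3032]
eef_rot: [-2.247, -2.194, 0.001]
wrist_force: [-0.2, 0.4, 0.0]
opening: 0.04
grip_force: 0.0
```

```bash
python3 - <<'E'
from h import *
o=bot.get_obs(); print(o['time'],o['eef_pos'],o['eef_rot'],o['q'].round(2),o['wrist_force'].round(2))
i,p,d=snap('wrist','w1')
c=proj(i,[[.51,-.04,.09]])[0]; print(c)
W=cloud(i,d)
m=(d>0)&(W[...,2]>.124)&(W[...,2]<.14)&(abs(W[...,0]-.51)<.06)&(abs(W[...,1]+.04)<.06)
print('rim',m.sum(),cv2.minEnclosingCircle((W[m][:,:2]*1000).astype(np.float32)))
x,y=(int(v) for v in c)
x0,y0=max(0,x-100),max(0,y-75)
print(x0,y0)
w=cv2.resize(cv2.imread('pics/w1.png')[y0:y0+150,x0:x0+200],(800,600),interpolation=cv2.INTER_CUBIC); cv2.imwrite('pics/w1c.png',w)
E
```

```text
1.8167 [ 0.50994518 -0.04041727  0.30319293] [-2.24691737e+00 -2.19395046e+00  8.80311608e-04] [-0.31  0.28  1.54  0.    1.32 -0.28] [-0.23  0.44  0.05]
[282.34379634 203.07602458]
rim 1764 ((509.7397155761719, -41.89399719238281), 38.572200775146484)
182 128
```

View pics/w1c.png

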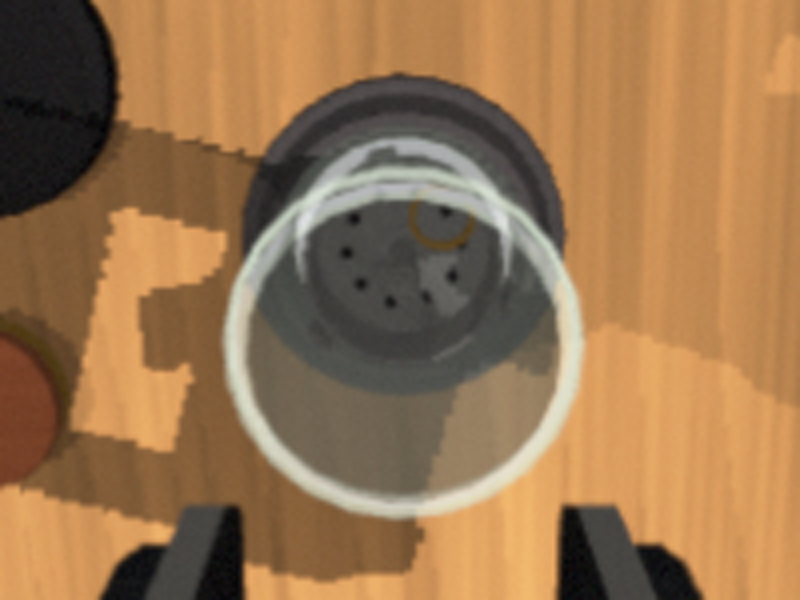

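The wrist crop shows the jar rim, an ellipse around (405,340), with the cup inside at about (405,250) and the gold ring at (440,218). The eye has too little contrast to pick out, so I'll move the camera over the bore and enhance the picture.

>>> send_rows([
  [[0,-2.5,-1,0,4],[0,-2.5,-1,0,4],[0,0,0,0,4],[0,0,0,0,4]],
])

```text
time: 2.2
eef_pos: [0.5092, -0.0888, 0.2837]
eef_rot: [-2.245, -2.196, 0.0]
wrist_force: [0.2, 0.1, 1.4]
opening: 0.0395
grip_force: 0.0
```

```bash
python3 - <<'E'
from h import *
i,p,d=snap('wrist','w2')
f=np.array([[.51,-.042,.1]]); x,y=(int(v) for v in proj(i,f)[0]); print('wrist crop',x-60,y-45)
W=cloud(i,d); r=np.hypot(W[...,0]-.51,W[...,1]+.042)
m=(d>0)&(r<.03); print('heights in bore',np.histogram(W[...,2][m],np.arange(0,.16,.01)))
s,ps,ds=load('scene0'); W=cloud(s,ds); r=np.hypot(W[...,0]-.51,W[...,1]+.042)
m=(ds>0)&(r<.028); print('scene',np.histogram(W[...,2][m],np.arange(0,.16,.01))[0])
c=proj(s,[[.51,-.042,.08]])[0].astype(int); print('scene crop',c-[20,30], proj(s,[[.51,-.042,.073],[.51,-.042,.106]]))
cl=cv2.createCLAHE(3,(2,2))
def e(a,x,y,w,h):
    g=cv2.cvtColor(a[y:y+h,x:x+w],cv2.COLOR_RGB2GRAY); return cl.apply(cv2.resize(g,(400 if w==40 else 400,300 if w==120 else 600),interpolation=cv2.INTER_CUBIC))
a=cv2.cvtColor(p[y-45:y+45,x-40:x+40],cv2.COLOR_RGB2GRAY); b=cv2.cvtColor(ps[c[1]-30:c[1]+30,c[0]-20:c[0]+20],cv2.COLOR_RGB2GRAY)
print('wrist crop0',x-40,y-45)
A=cl.apply(cv2.resize(a,(400,450),interpolation=cv2.INTER_CUBIC)); B=cl.apply(cv2.resize(b,(400,600),interpolation=cv2.INTER_CUBIC))
A=cv2.copyMakeBorder(A,0,150,0,0,cv2.BORDER_CONSTANT)
cv2.imwrite('pics/m2.png',np.hstack([A,B]))
E
```

```text
wrist crop 221 112
heights in bore (array([   0, 1607,  220,  128,  468,   21,   24,   23,   60,    0,    0,
          0,    0,    0,    0]), array([0.  , 0.01, 0.02, 0.03, 0.04, 0.05, 0.06, 0.07, 0.08, 0.09, 0.1 ,
       0.11, 0.12, 0.13, 0.14, 0.15]))
scene [0 0 0 0 0 0 0 0 0 2 1 1 3 0 0]
scene crop [248 176] [[268.0849151  208.76859445]
 [267.75246407 198.60391199]]
wrist crop0 241 112
```

View pics/m2.png

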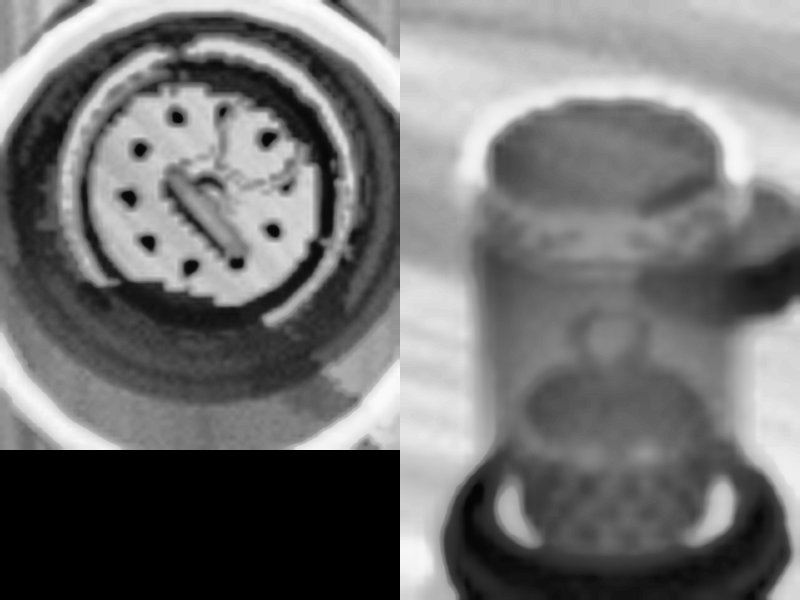

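The left half (wrist) shows the eye edge-on as a bar from (172,178) to (240,252) in the crop. The right half (scene) shows the eye ring at about (612,335) above the cup. Wrist depth reads it as well.

```bash
python3 - <<'E'
from h import *
i,p,d=load('w2'); W=cloud(i,d); r=np.hypot(W[...,0]-.51,W[...,1]+.042)
m=(d>0)&(r<.02)&(W[...,2]>.07); q=W[m]; print(len(q),q.min(0),q.max(0))
t=q[q[:,2]>q[:,2].max()-.012]; print(len(t),cv2.minAreaRect((t[:,:2]*1000).astype(np.float32)),cv2.fitLine((t[:,:2]*1000).astype(np.float32),2,0,.01,.01).ravel(), np.percentile(t[:,2],[50,80,95]))
for a in((172,178),(240,252)):
    px=np.array([241,112])+np.array(a)/5; print(onz(i,px,.082),onz(i,px,.078))
# cup rim
m=(d>0)&(r<.034)&(W[...,2]>.042)&(W[...,2]<.054); print('cup rim',m.sum(),cv2.minEnclosingCircle((W[m][:,:2]*1000).astype(np.float32)),np.median(W[...,2][m]))
m=(d>0)&(W[...,2]>.124)&(W[...,2]<.136)&(r<.05); print('jar',cv2.minEnclosingCircle((W[m][:,:2]*1000).astype(np.float32)))
# scene: eye ring centre at crop (612-400,335)/10 + origin
s,_,_=load('scene0')
for u in((612,335),(612,310),(612,365)):
    px=np.array([248,176])+np.array([(u[0]-400)/10,u[1]/10]); c,dd=ray(s,px); k=(-.042-c[1])/dd[1]
    # closest height where ray meets vertical plane x=.51
    k=(.51-c[0])/dd[0]; print(px,c+k*dd)
E
```

```text
83 [ 0.50303791 -0.04939572  0.07006739] [ 0.51724321 -0.03309968  0.0849831 ]
81 ((509.63275146484375, -41.37744903564453), (2.8718509674072266, 21.01374626159668), 39.2418212890625) [  0.63412017  -0.77323455 509.48236    -41.01605   ] [0.08221578 0.08358107 0.08421544]
[ 0.50443629 -0.03499209  0.082     ] [ 0.50434299 -0.0352536   0.078     ]
[ 0.51617724 -0.0482354   0.082     ] [ 0.51625677 -0.04869186  0.078     ]
cup rim 761 ((509.8876953125, -41.499595642089844), 33.359989166259766) 0.047677711324948004
jar ((510.01141357421875, -41.62375259399414), 38.52958297729492)
[269.2 209.5] [ 0.51       -0.03841061  0.07177843]
[269.2 207. ] [ 0.51       -0.03815383  0.08006029]
[269.2 212.5] [ 0.51       -0.03872143  0.06176705]
```

>>> send_rows([
  [[0,3.62,0,0,4.5],[0,3.62,0,0,4.5],[0,3.62,0,0,4.5],[0,3.62,0,0,4.5],[0,3.62,0,0,4.5],[0,3.62,0,0,4.5],[0,3.62,0,0,4.5],[0,3.62,0,0,4.5],[0,3.62,0,0,4.5],[0,3.62,0,0,4.5],[0,3.62,0,0,4.5],[0.1,3.62,0,0,4.5],[0,0,0,0,4.5],[0,0,0,0,4.5]],
])

```text
time: 3.42
eef_pos: [0.5091, 0.3477, 0.2841]
eef_rot: [-2.24, -2.202, -0.0]
wrist_force: [0.8, -0.3, -0.4]
opening: 0.0449
grip_force: 0.0
```

```bash
python3 - <<'E'
from h import *
o=bot.get_obs(); print(o['eef_pos'],o['eef_rot'],o['wrist_force'])
import math
R=cv2.Rodrigues(o['eef_rot'])[0]; print('tool y',R[:,1],'z',R[:,2])
i,p,d=snap('wrist','w3'); W=cloud(i,d); x,y,z=W[...,0],W[...,1],W[...,2]; ok=d>0
A=ok&(abs(x-.51)<.05)&(abs(y-.346)<.03)
for lo,hi in((.161,.172),(.115,.160)):
    m=A&(z>lo)&(z<hi); q=W[m]; print(lo,m.sum(),q.mean(0),q.min(0),q.max(0),cv2.minAreaRect((q[:,:2]*1000).astype(np.float32)))
m=ok&(abs(z-.1)<.004)&(abs(x-.51)<.05)&(abs(y-.29)<.12);print('plate',m.sum(),cv2.minAreaRect((W[m][:,:2]*1000).astype(np.float32)))
E
```

```text
[0.50912112 0.34774885 0.2840882 ] [-2.24041067e+00 -2.20221952e+00 -4.32328062e-04] [ 0.83161557 -0.3368116  -0.35441388]
tool y [ 9.99852199e-01 -1.71917815e-02  1.48283180e-04] z [ 1.52390399e-04  2.37596218e-04 -9.99999960e-01]
0.161 744 [0.50984865 0.34729598 0.16523506] [0.5020515  0.33510126 0.16111934] [0.51786546 0.35831104 0.16782225] ((510.0507507324219, 346.6560974121094), (23.18008041381836, 15.48460578918457), 88.36299896240234)
0.115 342 [0.50996285 0.35716675 0.13967843] [0.5019864  0.35345321 0.11507403] [0.51793478 0.35823903 0.15989665] ((510.0204772949219, 355.9164733886719), (4.50051212310791, 15.954925537109375), 88.4642105102539)
plate 8343 ((508.3260498046875, 290.941650390625), (183.97662353515625, 60.513919830322266), 88.68537902832031)
```

View pics/w3.png

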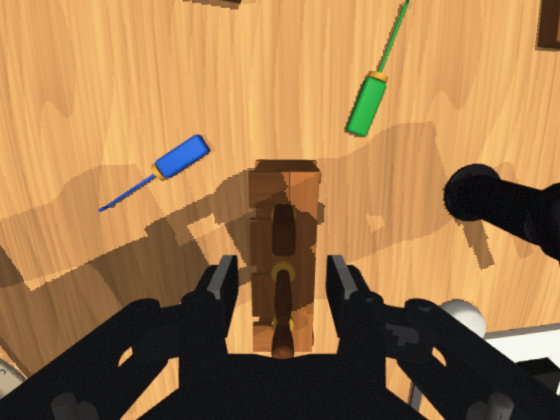

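The wrist view confirms the flat brown handle at (284,230), centred between the fingers and clear of the torch at (470,190). I'll go down and grip.

>>> send_rows([
  [[0.1,-0.1,-2.0,0,4.5],[0,0,-2.0,0,4.5],[0,0,-2.0,0,4.5],[0,0,-1.7,0,4.5],[0,0,-1.1,0,4.5],[0,0,-0.6,0,4.5],[0,0,0,0,4.5],[0,0,0,0,3],[0,0,0,0,2.2],[0,0,0,0,1.8],[0,0,0,0,1.4],[0,0,0,0,1.0],[0,0,0,0,1.0],[0,0,0,0,1.0],[0,0,0,0,1.0]],
], grip_force=70)

```text
time: 4.72
eef_pos: [0.512, 0.3443, 0.1909]
eef_rot: [2.245, 2.197, 0.002]
wrist_force: [-0.4, -0.3, 6.0]
opening: 0.0155
grip_force: 68.1
```

```bash
python3 - <<'E'
from h import *
for k in range(3):
    o=bot.get_obs(); R=cv2.Rodrigues(o['eef_rot'])[0]; print(o['eef_pos'].round(4),R[:,1].round(4),o['wrist_force'].round(2),o['moment'].round(3),o['grip_force'])
    camera('wrist')
E
```

```text
[0.512  0.3443 0.1909] [ 0.9998 -0.0217  0.0016] [-0.45 -0.34  6.03] [-0.065  0.133 -0.037] 68.06300282478333
[0.512  0.3443 0.1909] [ 0.9998 -0.0217  0.0016] [-0.64 -1.21  6.51] [-0.146  0.143  0.02 ] 68.06278109550476
[0.512  0.3443 0.191 ] [ 0.9998 -0.0218  0.0016] [-0.05 -1.09  5.46] [-0.11   0.122  0.006] 68.06220889091492
```

>>> send_rows([
  [[0,0,0.5,0,1.0],[0,0,0.5,0,1.0],[0,0,0.5,0,1.0],[0,0,0,0,1.0],[0,0,0,0,1.0]],
])

```text
time: 5.28
eef_pos: [0.5117, 0.3442, 0.2052]
eef_rot: [2.245, 2.197, 0.001]
wrist_force: [0.0, -0.5, -0.6]
opening: 0.0151
grip_force: 68.1
```

```bash
python3 - <<'E'
from h import *
for k in range(2):
    o=bot.get_obs(); R=cv2.Rodrigues(o['eef_rot'])[0]; print(o['eef_pos'].round(4),R[:,1].round(4),o['wrist_force'].round(2),o['moment'].round(3),o['grip_force'])
    i,p,d=snap('wrist','w4')
W=cloud(i,d); x,y,z=W[...,0],W[...,1],W[...,2]
m=(d>0)&(abs(x-.51)<.04)&(abs(y-.346)<.04)&(z>.15)&(z<.2); q=W[m]; print(len(q),q.mean(0) if len(q) else '',q.min(0),q.max(0))
E
```

```text
[0.5117 0.3442 0.2052] [ 9.998e-01 -2.190e-02  5.000e-04] [ 0.01 -0.47 -0.64] [ 0.009  0.04  -0.027] 68.08520793914795
[0.5116 0.3441 0.2048] [ 9.998e-01 -2.180e-02 -1.000e-04] [-1.46 -0.26 -0.65] [0.02  0.041 0.031] 68.08557987213135
14937 [0.51006545 0.35050173 0.18253008] [0.47000097 0.33106458 0.15006446] [0.54999976 0.36255795 0.19999183]
```

>>> send_rows([
  [[0,0,1.5,0,1.0],[0,0,1.5,0,1.0],[0,0,1.5,0,1.0],[0,0,1.5,0,1.0],[0,0,1.5,0,1.0],[0,0,1.5,0,1.0],[0,0,1.5,0,1.0],[0,0,1.5,0,1.0],[0,0,1.5,0,1.0],[0,0,1.5,0,1.0],[0,0,1.0,0,1.0],[0,0,0.5,0,1.0],[0,0,0,0,1.0],[0,0,0,0,1.0],[0,0,0,0,1.0]],
])

```text
time: 6.63
eef_pos: [0.5116, 0.3441, 0.3688]
eef_rot: [-2.245, -2.197, 0.003]
wrist_force: [-0.5, 1.0, -1.3]
opening: 0.015
grip_force: 68.1
```

```bash
python3 - <<'E'
from h import *
o=bot.get_obs(); e=o['eef_pos']; print(e.round(4),o['wrist_force'].round(2))
i,p,d=snap('wrist','w5')
W=cloud(i,d)-e; x,y,z=W[...,0],W[...,1],W[...,2]
m=(d>0)&(abs(x)<.007)&(z>-.075)&(z<-.045)&(abs(y)<.03); q=W[m]; print(len(q),q.mean(0),q.min(0),q.max(0), np.median(q[:,1]))
s,ps,ds=snap('scene','s5')
W=cloud(s,ds); x,y,z=(W-e)[...,0],(W-e)[...,1],(W-e)[...,2]
for lo,hi in((-.17,-.162),(-.155,-.14),(-.14,-.12),(-.12,-.1)):
    m=(ds>0)&(abs(x)<.02)&(abs(y)<.02)&(z>lo)&(z<hi); q=(W-e)[m]; print(lo,len(q),q.mean(0).round(4) if len(q) else '')
m=(ds>0)&(abs(x)<.02)&(abs(y)<.02)&(z>-.2)&(z<-.09); print('zmin',(W-e)[m][:,2].min(), proj(s,[e-[.0055,0,.171],e-[.0055,0,.09]]))
c=proj(s,[e-[0,0,.13]])[0].astype(int)
cv2.imwrite('pics/s5c.png',cv2.resize(ps[c[1]-45:c[1]+45,c[0]-60:c[0]+60,::-1],(800,600),interpolation=cv2.INTER_CUBIC)); print(c-[60,45])
E
```

```text
[0.5116 0.3441 0.3688] [-0.47  0.99 -1.29]
792 [ 2.86483484e-07  1.30518486e-02 -5.85136458e-02] [-0.00699151  0.01093404 -0.07498727] [ 0.0069827   0.01420629 -0.04502461] 0.013163278599878564
-0.17 10 [-0.0041  0.0034 -0.1653]
-0.155 11 [-0.0006  0.0029 -0.147 ]
-0.14 13 [ 0.0005  0.003  -0.1289]
-0.12 13 [ 0.0006  0.0028 -0.1102]
zmin -0.17074750499605854 [[408.50135406 208.88378451]
 [412.89461121 178.51392587]]
[349 149]
```

View pics/s5c.png

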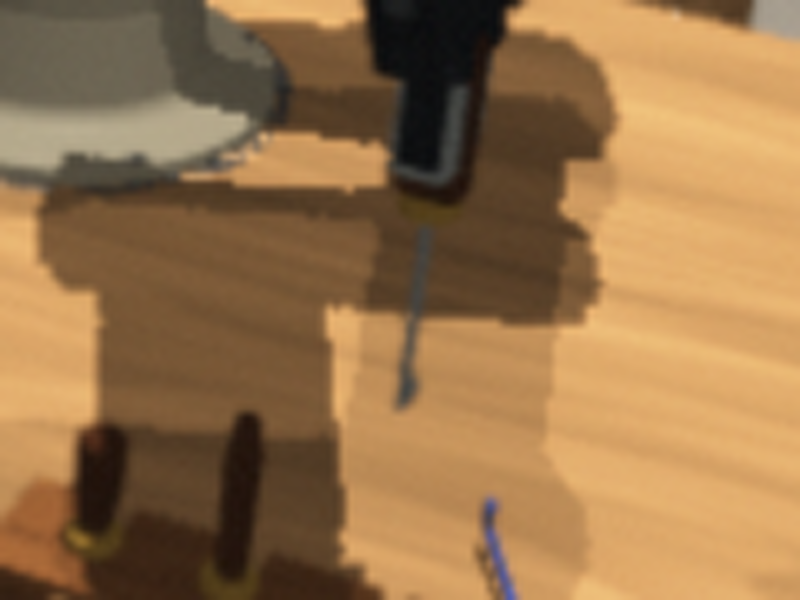

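The hook hangs straight from the closed fingers, with its foot at (405,400) in the crop and the other two tools still in the stand. The shank sits about 2 mm toward +y of the TCP, and the foot is 0.171 below it. I'll turn it to the eye's normal and carry it over the jar.

>>> send_rows([
  [[0.1,-2.0,0,0.05,1.0],[0.12,-3.2,0,0.06,1.0],[0.12,-3.2,0,0.06,1.0],[0.12,-3.2,0,0.06,1.0],[0.12,-3.2,0,0.06,1.0],[0.12,-3.2,0,0.06,1.0],[0.12,-3.2,0,0.06,1.0],[0.12,-3.2,0,0.06,1.0],[0.12,-3.2,0,0.06,1.0],[0.12,-3.2,0,0.06,1.0],[0.12,-3.2,0,0.06,1.0],[0.12,-2.5,0,0.06,1.0],[0.1,-1.2,-2,0.058,1.0],[0,0,-2,0,1.0],[0,0,0,0,1.0],[0,0,0,0,1.0],[0,0,0,0,1.0]],
])

```text
time: 8.15
eef_pos: [0.5271, -0.0325, 0.331]
eef_rot: [1.258, 2.877, 0.0]
wrist_force: [0.5, 0.3, -0.5]
opening: 0.0154
grip_force: 68.2
```

```bash
cat > chk.py <<'E'
from h import *
import sys
def state():
    o=bot.get_obs(); R=cv2.Rodrigues(o['eef_rot'])[0]; ty=R[:,1]; print('t',o['time'],'pos',o['eef_pos'].round(4),'yaw',np.degrees(np.arctan2(ty[1],ty[0])).round(2),'F',o['wrist_force'].round(2),'M',o['moment'].round(3),'open',o['opening']); return o
E
python3 - <<'E'
from chk import *
o=state(); e=o['eef_pos']
s,ps,ds=snap('scene','s6'); W=cloud(s,ds)-e
x,y,z=W[...,0],W[...,1],W[...,2]
for lo,hi in((-.17,-.162),(-.155,-.14),(-.14,-.12),(-.12,-.1)):
    m=(ds>0)&(abs(x)<.025)&(abs(y)<.025)&(z>lo)&(z<hi); q=W[m]; print(lo,len(q),q.mean(0).round(4) if len(q) else '')
i,p,d=snap('wrist','w6'); W=cloud(i,d); r=np.hypot(W[...,0]-.51,W[...,1]+.0415)
m=(d>0)&(r<.016)&(W[...,2]>.07)&(W[...,2]<.09); print('eye pts',m.sum(),W[m].mean(0) if m.any() else '')
m=(d>0)&(np.hypot(W[...,0]-e[0],W[...,1]-e[1])<.02)&(W[...,2]>.15)&(W[...,2]<.23); print('hook pts',m.sum(),(W[m]-e).mean(0) if m.any() else '')
E
```

```text
t 8.15 pos [ 0.5271 -0.0325  0.331 ] yaw 42.77 F [ 0.51  0.34 -0.53] M [-0.03   0.022 -0.021] open 0.01544710225740456
-0.17 3 [-0.0014  0.0022 -0.1655]
-0.155 11 [ 0.0005  0.0036 -0.1472]
-0.14 13 [-0.0012  0.0028 -0.1306]
-0.12 11 [-0.0007  0.0034 -0.112 ]
eye pts 50 [ 0.50849909 -0.03999559  0.08068702]
hook pts 194 [-0.00355111 -0.00016111 -0.14854489]
```

>>> send_rows([
  [[-0.13,0.12,0,-0.06,1.0],[0,0,-0.6,0,1.0],[0,0,-1.0,0,1.0],[0,0,-1.0,0,1.0],[0,0,-1.0,0,1.0],[0,0,-1.0,0,1.0],[0,0,-0.5,0,1.0],[0,0,0,0,1.0],[0,0,0,0,1.0]],
])

```text
time: 9.0
eef_pos: [0.5256, -0.0317, 0.2788]
eef_rot: [-1.344, -2.839, 0.0]
wrist_force: [-1.1, -0.2, 0.2]
opening: 0.0148
grip_force: 68.2
```

```bash
python3 - <<'E'
from chk import *
o=state(); e=o['eef_pos']
i,p,d=snap('wrist','w7'); W=cloud(i,d); r=np.hypot(W[...,0]-.51,W[...,1]+.0415)
m=(d>0)&(r<.016)&(W[...,2]>.07)&(W[...,2]<.09); print('eye pts',m.sum(),W[m].mean(0) if m.any() else '')
print(proj(i,[[.5096,-.0413,.0735],e+[-.0015,.002,-.165]]))
x,y=proj(i,[[.51,-.0415,.1]])[0].astype(int)
cv2.imwrite('pics/w7c.png',cv2.resize(p[y-60:y+60,x-80:x+80,::-1],(800,600),interpolation=cv2.INTER_CUBIC)); print(x-80,y-60)
E
```

```text
t 9.0 pos [ 0.5256 -0.0317  0.2788] yaw 39.32 F [-1.08 -0.22  0.22] M [-0.034 -0.014 -0.057] open 0.014771767626767717
eye pts 71 [ 0.50854242 -0.04017246  0.08099149]
[[261.89170796 202.68827885]
 [281.77124711 215.01492858]]
180 150
```

View pics/w7c.png

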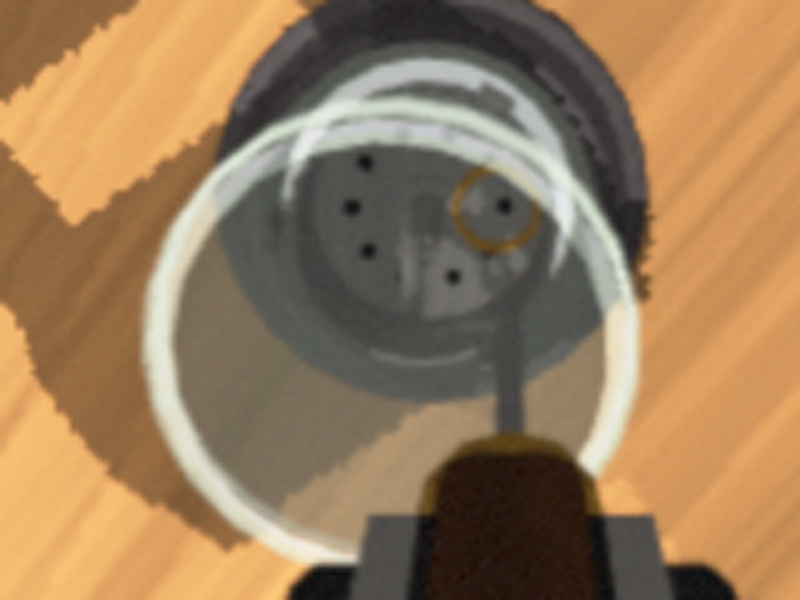

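The crop shows the shank (510,370) inside the bore, clear of the wall. The eye is the light bar at (408,265), to its left as planned. Now I'll lower to eye height.

>>> send_rows([
  [[0,0,-0.6,0,1.0],[0,0,-0.6,0,1.0],[0,0,-0.6,0,1.0],[0,0,-0.6,0,1.0],[0,0,-0.6,0,1.0],[0,0,-0.4,0,1.0],[0,0,-0.4,0,1.0],[0,0,0,0,1.0],[0,0,0,0,1.0]],
])

```text
time: 9.8
eef_pos: [0.5256, -0.0317, 0.2408]
eef_rot: [-1.345, -2.839, 0.0]
wrist_force: [0.0, -0.7, -0.9]
opening: 0.0151
grip_force: 68.2
```

```bash
python3 - <<'E'
from chk import *
o=state(); e=o['eef_pos']
i,p,d=snap('wrist','w8'); W=cloud(i,d); r=np.hypot(W[...,0]-.51,W[...,1]+.0415)
z=W[...,2]; m=(d>0)&(r<.032)&(z>.062)&(z<.125); n,l,st,c=cv2.connectedComponentsWithStats(m.astype(np.uint8))
for k in range(1,n):
    q=W[l==k]
    if len(q)>8: print(len(q),q.mean(0).round(4),q.min(0).round(4),q.max(0).round(4))
u=np.array([.774,.633])
print('shank-eye along n, lateral:', (e[:2]+[-.0015,.002]-[.5096,-.0413])@u, (e[:2]+[-.0015,.002]-[.5096,-.0413])@[-u[1],u[0]])
for lo,hi in((.062,.075),(.075,.09),(.09,.11),(.11,.125)):
    mm=m&(z>lo)&(z<hi)&(((W[...,:2]-[.5096,-.0413])@u)>.006); print(lo,mm.sum(),(W[mm][:,:2].mean(0)-[.5096,-.0413])@np.c_[u,[-u[1],u[0]]] if mm.any() else '')
E
```

```text
t 9.8 pos [ 0.5256 -0.0317  0.2408] yaw 39.32 F [ 0.02 -0.69 -0.95] M [-0.007 -0.014  0.018] open 0.015059118886524418
125 [ 0.5096 -0.0408  0.0767] [ 0.5026 -0.0487  0.0627] [ 0.5173 -0.0333  0.0851]
190 [ 0.5216 -0.0316  0.0913] [ 0.514  -0.0394  0.0713] [ 0.5259 -0.0284  0.1247]
shank-eye along n, lateral: 0.018581874801618267 -0.00015828041598018057
0.062 55 [ 0.01258476 -0.00056073]
0.075 44 [ 0.01455055 -0.00015186]
0.09 43 [0.01811582 0.00021986]
0.11 43 [0.01841849 0.0002301 ]
```

Wrist depth puts the shank 18.2 mm from the eye plane with 0.2 mm lateral error. Next I'll slide the point through the eye, 12.9 mm along the normal, slowly.

>>> send_rows([
  [[-0.125,-0.102,0,0,1.0],[-0.125,-0.102,0,0,1.0],[-0.125,-0.102,0,0,1.0],[-0.125,-0.102,0,0,1.0],[-0.125,-0.102,0,0,1.0],[-0.125,-0.102,0,0,1.0],[-0.125,-0.102,0,0,1.0],[-0.125,-0.102,0,0,1.0],[0,0,0,0,1.0],[0,0,0,0,1.0]],
])

```text
time: 10.68
eef_pos: [0.5155, -0.0399, 0.2409]
eef_rot: [1.345, 2.839, 0.0]
wrist_force: [0.2, 0.8, -0.7]
opening: 0.0153
grip_force: 68.2
```

```bash
cat > eye.py <<'E'
from chk import *
o=state(); e=o['eef_pos']
tag=sys.argv[1]; dz=float(sys.argv[2]) if len(sys.argv)>2 else 0
cx=np.array([float(v) for v in sys.argv[3:5]]) if len(sys.argv)>4 else np.array([.5096,-.0413])
i,p,d=snap('wrist',tag); W=cloud(i,d)
u=np.array([.774,.633]); B=np.c_[u,[-u[1],u[0]]]; L=(W[...,:2]-cx)@B; z=W[...,2]-dz
m=(d>0)&(abs(L[...,0])<.015)&(abs(L[...,1])<.03)&(z>.06)&(z<.125)
for lo,hi in((.06,.07),(.07,.076),(.076,.081),(.081,.087),(.087,.1),(.1,.125)):
    mm=m&(z>lo)&(z<hi)
    if mm.any(): print(lo,mm.sum(),'n %.4f..%.4f med %.4f'%(L[mm][:,0].min(),L[mm][:,0].max(),np.median(L[mm][:,0])),'lat %.4f..%.4f'%(L[mm][:,1].min(),L[mm][:,1].max()),'z',z[mm].max().round(4))
E
python3 eye.py w9
```

```text
t 10.6833 pos [ 0.5155 -0.0399  0.2409] yaw 39.31 F [ 0.18  0.81 -0.71] M [-0.007  0.028  0.013] open 0.015339036573074798
0.06 16 n -0.0147..0.0033 med 0.0016 lat -0.0300..0.0025 z 0.0696
0.07 50 n -0.0135..0.0067 med -0.0006 lat -0.0296..0.0102 z 0.076
0.076 56 n -0.0149..0.0066 med -0.0006 lat -0.0296..0.0092 z 0.0809
0.081 75 n -0.0146..0.0066 med 0.0003 lat -0.0299..0.0071 z 0.0867
0.087 26 n 0.0035..0.0066 med 0.0051 lat -0.0005..0.0008 z 0.0991
0.1 66 n 0.0036..0.0072 med 0.0051 lat -0.0011..0.0010 z 0.1249
```

>>> send_rows([
  [[0,0,0.2,0,1.0],[0,0,0.2,0,1.0],[0,0,0.2,0,1.0],[0,0,0.1,0,1.0],[0,0,0.1,0,1.0],[0,0,0.1,0,1.0],[0,0,0.1,0,1.0],[0,0,0.1,0,1.0],[0,0,0.1,0,1.0],[0,0,0.1,0,1.0],[0,0,0.1,0,1.0],[0,0,0,0,1.0]],
])

```text
time: 11.73
eef_pos: [0.5156, -0.0398, 0.2551]
eef_rot: [1.345, 2.839, 0.0]
wrist_force: [0.1, 0.7, -5.3]
opening: 0.0155
grip_force: 68.2
```

```bash
python3 eye.py w10
```

```text
t 11.7333 pos [ 0.5156 -0.0398  0.2551] yaw 39.32 F [ 0.09  0.67 -5.29] M [ 0.049 -0.035 -0.021] open 0.015493099924648382
0.06 32 n -0.0148..0.0143 med 0.0015 lat -0.0299..0.0031 z 0.0695
0.07 7 n -0.0147..0.0016 med 0.0008 lat -0.0300..0.0058 z 0.074
0.076 5 n -0.0142..0.0009 med -0.0007 lat -0.0300..0.0101 z 0.0809
0.081 32 n -0.0147..0.0043 med -0.0006 lat -0.0298..0.0096 z 0.087
0.087 134 n -0.0148..0.0067 med -0.0002 lat -0.0297..0.0075 z 0.0997
0.1 54 n 0.0036..0.0073 med 0.0052 lat -0.0011..0.0010 z 0.1248
```

The hook holds: the pull is 5.3 N and the eye has risen with it. Next I'll draw the basket up steadily.

>>> send_rows([
  [[0,0,0.2,0,1.0],[0,0,0.3,0,1.0],[0,0,0.4,0,1.0],[0,0,0.4,0,1.0],[0,0,0.4,0,1.0],[0,0,0.4,0,1.0],[0,0,0.4,0,1.0],[0,0,0.4,0,1.0],[0,0,0.4,0,1.0],[0,0,0.4,0,1.0],[0,0,0.4,0,1.0],[0,0,0.4,0,1.0],[0,0,0.4,0,1.0],[0,0,0.4,0,1.0],[0,0,0.4,0,1.0],[0,0,0.3,0,1.0],[0,0,0.2,0,1.0],[0,0,0,0,1.0]],
])

```text
time: 13.28
eef_pos: [0.5157, -0.0398, 0.3174]
eef_rot: [1.344, 2.839, 0.0]
wrist_force: [-0.9, 0.2, -3.4]
opening: 0.0154
grip_force: 68.3
```

>>> send_rows([
  [[0,0,0.2,0,1.0],[0,0,0.2,0,1.0],[0,0,0.2,0,1.0],[0,0,0.2,0,1.0],[0,0,0.2,0,1.0],[0,0,0.2,0,1.0],[0,0,0.2,0,1.0],[0,0,0.2,0,1.0],[0,0,0.2,0,1.0],[0,0,0.2,0,1.0],[0,0,0.2,0,1.0],[0,0,0.2,0,1.0],[0,0,0.2,0,1.0],[0,0,0.2,0,1.0],[0,0,0.2,0,1.0],[0,0,0.2,0,1.0],[0,0,0.2,0,1.0],[0,0,0.2,0,1.0],[0,0,0.2,0,1.0],[0,0,0.2,0,1.0]],
])

```text
time: 14.95
eef_pos: [0.5156, -0.0398, 0.3572]
eef_rot: [1.344, 2.839, 0.0]
wrist_force: [0.3, 0.5, -3.9]
opening: 0.0151
grip_force: 68.7
```

```bash
python3 -c "
from chk import *
state()"
```

```text
t 14.95 pos [ 0.5156 -0.0398  0.3572] yaw 39.32 F [ 0.27  0.45 -3.94] M [ 0.015 -0.013 -0.021] open 0.015095808544751689
```

>>> send_rows([
  [[0,0,0.15,0,1.0],[0,0,0.15,0,1.0],[0,0,0.15,0,1.0],[0,0,0.15,0,1.0],[0,0,0.15,0,1.0],[0,0,0.15,0,1.0],[0,0,0.15,0,1.0],[0,0,0.15,0,1.0],[0,0,0.2,0,1.0],[0,0,0.2,0,1.0],[0,0,0.2,0,1.0],[0,0,0.2,0,1.0],[0,0,0.3,0,1.0],[0,0,0.3,0,1.0],[0,0,0.3,0,1.0],[0,0,0.3,0,1.0],[0,0,0,0,1.0],[0,0,0,0,1.0]],
])

```text
time: 16.45
eef_pos: [0.5156, -0.0398, 0.389]
eef_rot: [1.344, 2.839, 0.0]
wrist_force: [-0.8, 0.5, -2.8]
opening: 0.0154
grip_force: 68.7
```

```bash
python3 - <<'E'
from chk import *
o=state(); e=o['eef_pos']
s,p,d=snap('scene','s11'); W=cloud(s,d)-e
m=(d>0)&(np.hypot(W[...,0],W[...,1])<.045)&(W[...,2]<-.17)&(W[...,2]>-.26); q=W[m]; print(len(q),q.min(0),q.max(0),np.percentile(q[:,2],[2,50,98]))
c=proj(s,[e-[0,0,.2]])[0].astype(int)
cv2.imwrite('pics/s11c.png',cv2.resize(p[c[1]-60:c[1]+60,c[0]-80:c[0]+80,::-1],(800,600),interpolation=cv2.INTER_CUBIC))
E
```

```text
t 16.45 pos [ 0.5156 -0.0398  0.389 ] yaw 39.32 F [-0.81  0.52 -2.82] M [ 0.026  0.001 -0.009] open 0.015427054898449791
450 [-0.03620992 -0.03281228 -0.25996172] [ 0.03174198  0.03673222 -0.17011323] [-0.25900341 -0.21395753 -0.1809448 ]
```

View pics/s11c.png

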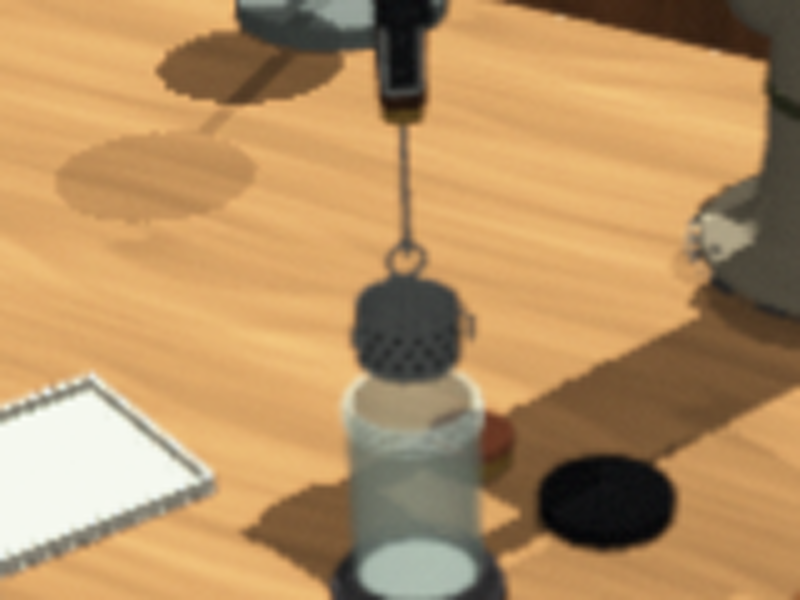

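The basket hangs upright and clear above the rim (cup at (407,330), hook through the eye at (405,255)), and the jar stands undisturbed. I'll carry it to the dish with soft ramps.

>>> send_rows([
  [[0.06,-0.2,0,0,1.0],[0.06,-0.4,0,0,1.0],[0.06,-0.6,0,0,1.0],[0.06,-0.8,0,0,1.0],[0.06,-1.0,0,0,1.0],[0.06,-1.2,0,0,1.0],[0.06,-1.3,0,0,1.0],[0.06,-1.47,0,0,1.0],[0.06,-1.47,0,0,1.0],[0.06,-1.47,0,0,1.0],[0.06,-1.47,0,0,1.0],[0.06,-1.47,0,0,1.0],[0.06,-1.47,0,0,1.0],[0.06,-1.47,0,0,1.0],[0.06,-1.47,0,0,1.0],[0.06,-1.47,0,0,1.0],[0.06,-1.47,0,0,1.0],[0.06,-1.3,0,0,1.0],[0.06,-1.2,0,0,1.0],[0.06,-1.0,0,0,1.0]],
])

```text
time: 18.17
eef_pos: [0.5276, -0.2782, 0.3888]
eef_rot: [-1.345, -2.839, -0.0]
wrist_force: [0.4, -0.1, -2.9]
opening: 0.0155
grip_force: 68.7
```

>>> send_rows([
  [[0.06,-0.8,0,0,1.0],[0.06,-0.6,0,0,1.0],[0.06,-0.4,0,0,1.0],[0.06,-0.2,-0.2,0,1.0],[0,0,-0.4,0,1.0],[0,0,-0.6,0,1.0],[0,0,-0.8,0,1.0],[0,0,-0.9,0,1.0],[0,0,-0.9,0,1.0],[0,0,-0.9,0,1.0],[0,0,-0.9,0,1.0],[0,0,-0.9,0,1.0],[0,0,-0.9,0,1.0],[0,0,-0.9,0,1.0],[0,0,-0.8,0,1.0],[0,0,-0.6,0,1.0],[0,0,-0.4,0,1.0],[0,0,-0.2,0,1.0],[0,0,0,0,1.0]],
])

```text
time: 19.75
eef_pos: [0.53, -0.2968, 0.2856]
eef_rot: [-1.345, -2.839, -0.0]
wrist_force: [0.1, -0.5, -2.5]
opening: 0.0154
grip_force: 68.7
```

```bash
python3 - <<'E'
from chk import *
o=state(); e=o['eef_pos']
s,p,d=snap('scene','s12'); W=cloud(s,d)
r=np.hypot(W[...,0]-e[0]+.006,W[...,1]-e[1]+.0015)
m=(d>0)&(r<.036)&(W[...,2]<e[2]-.19)&(W[...,2]>.03); q=W[m]; print(len(q),np.percentile(q[:,2],[0,2,50,98]),q.mean(0))
i,p,d=snap('wrist','w12'); W=cloud(i,d); z=W[...,2]; r=np.hypot(W[...,0]-e[0]+.006,W[...,1]-e[1]+.0015)
m=(d>0)&(r<.03)&(abs(z-(e[2]-.2335+.034))<.008); print('rim',m.sum(),cv2.minEnclosingCircle((W[m][:,:2]*1000).astype(np.float32)),np.median(z[m]))
E
```

```text
t 19.75 pos [ 0.53   -0.2968  0.2856] yaw 39.31 F [ 0.12 -0.49 -2.53] M [ 0.062  0.008 -0.022] open 0.015449534932569469
339 [0.04849928 0.05139831 0.07097793 0.08739649] [ 0.52790779 -0.29494862  0.07066954]
rim 609 ((524.1577758789062, -298.20159912109375), 29.82956314086914) 0.08505646772246447
```

>>> send_rows([
  [[0,0,-0.3,0,1.0],[0,0,-0.5,0,1.0],[0,0,-0.5,0,1.0],[0,0,-0.5,0,1.0],[0,0,-0.5,0,1.0],[0,0,-0.5,0,1.0],[0,0,-0.4,0,1.0],[0,0,-0.3,0,1.0],[0,0,-0.2,0,1.0],[0,0,-0.1,0,1.0],[0,0,-0.1,0,1.0],[0,0,-0.1,0,1.0],[0,0,-0.1,0,1.0],[0,0,-0.1,0,1.0],[0,0,-0.1,0,1.0],[0,0,-0.1,0,1.0],[0,0,-0.1,0,1.0],[0,0,0,0,1.0]],
])

```text
time: 21.35
eef_pos: [0.5299, -0.2968, 0.2406]
eef_rot: [-1.345, -2.839, -0.0]
wrist_force: [1.2, -0.0, -3.2]
opening: 0.0152
grip_force: 68.7
```

```bash
python3 - <<'E'
from chk import *
o=state(); e=o['eef_pos']
i,p,d=snap('wrist','w13'); W=cloud(i,d); z=W[...,2]; r=np.hypot(W[...,0]-e[0]+.006,W[...,1]-e[1]+.0015)
m=(d>0)&(r<.03)&(z>.028)&(z<.05); print('rim',m.sum(),cv2.minEnclosingCircle((W[m][:,:2]*1000).astype(np.float32)),np.percentile(z[m],[10,50,90]))
E
python3 eye.py w14 -0.009 .524 -.2983
```

```text
t 21.35 pos [ 0.5299 -0.2968  0.2406] yaw 39.31 F [ 1.19 -0.01 -3.22] M [-0.045  0.007  0.002] open 0.015151013743005863
rim 733 ((523.99169921875, -298.2272644042969), 29.651334762573242) [0.03066698 0.03918707 0.04104319]
t 21.4 pos [ 0.5299 -0.2968  0.2408] yaw 39.31 F [-0.62  0.83 -1.98] M [ 0.027 -0.033 -0.018] open 0.015401586296378405
0.06 31 n -0.0048..0.0024 med 0.0007 lat -0.0040..0.0078 z 0.0695
0.07 2 n 0.0016..0.0016 med 0.0016 lat -0.0097..-0.0093 z 0.0732
0.076 23 n -0.0056..0.0059 med -0.0007 lat -0.0106..0.0096 z 0.0807
0.081 128 n -0.0072..0.0067 med -0.0006 lat -0.0096..0.0082 z 0.0869
0.087 28 n -0.0069..0.0067 med 0.0051 lat -0.0010..0.0009 z 0.0999
0.1 58 n 0.0036..0.0073 med 0.0051 lat -0.0015..0.0010 z 0.1245
```

>>> send_rows([
  [[0,0,-0.06,0,1.0],[0,0,-0.06,0,1.0],[0,0,-0.06,0,1.0],[0,0,-0.06,0,1.0],[0,0,-0.06,0,1.0],[0,0,-0.1,0,1.0],[0,0,-0.1,0,1.0],[0,0,0,0,1.0]],
])

```text
time: 22.12
eef_pos: [0.53, -0.2968, 0.2358]
eef_rot: [-1.345, -2.839, -0.0]
wrist_force: [0.6, 0.0, -0.2]
opening: 0.0156
grip_force: 68.8
```

```bash
python3 eye.py w15 -0.009 .524 -.2983; python3 - <<'E'
from chk import *
i,p,d=load('w15'); W=cloud(i,d); z=W[...,2]; r=np.hypot(W[...,0]-.524,W[...,1]+.2983)
m=(d>0)&(r<.03)&(z>.028)&(z<.05); print('rim',cv2.minEnclosingCircle((W[m][:,:2]*1000).astype(np.float32)),np.percentile(z[m],[10,50,90]))
E
```

```text
t 22.1167 pos [ 0.53   -0.2968  0.2358] yaw 39.32 F [ 0.65  0.02 -0.22] M [-0.02  -0.022  0.007] open 0.015554260617415272
0.06 16 n -0.0045..0.0007 med -0.0002 lat -0.0085..0.0071 z 0.069
0.07 11 n -0.0064..0.0018 med -0.0022 lat -0.0005..0.0089 z 0.076
0.076 84 n -0.0072..0.0067 med -0.0010 lat -0.0110..0.0090 z 0.081
0.081 68 n -0.0070..0.0067 med -0.0013 lat -0.0081..0.0045 z 0.0867
0.087 25 n 0.0036..0.0067 med 0.0051 lat -0.0004..0.0008 z 0.0998
0.1 63 n 0.0037..0.0073 med 0.0052 lat -0.0013..0.0012 z 0.1244
rim ((524.1377563476562, -298.4916076660156), 29.798860549926758) [0.03041849 0.0373657  0.038735  ]
```

The basket now stands on the dish floor and is unloaded. I'll lower the hook to mid-eye and back it out along the normal.

>>> send_rows([
  [[0,0,-0.15,0,1.0],[0,0,-0.15,0,1.0],[0,0,-0.1,0,1.0],[0,0,0,0,1.0],[0.1,0.081,0,0,1.0],[0.1,0.081,0,0,1.0],[0.13,0.105,0,0,1.0],[0.13,0.105,0,0,1.0],[0.13,0.105,0,0,1.0],[0.13,0.105,0,0,1.0],[0.13,0.105,0,0,1.0],[0.13,0.105,0,0,1.0],[0.13,0.105,0,0,1.0],[0,0,0,0,1.0]],
])

```text
time: 23.33
eef_pos: [0.5413, -0.2876, 0.2319]
eef_rot: [1.344, 2.839, 0.0]
wrist_force: [-0.4, 0.3, -0.3]
opening: 0.015
grip_force: 68.8
```

```bash
python3 - <<'E'
from chk import *
o=state(); e=o['eef_pos']
i,p,d=snap('wrist','w16'); W=cloud(i,d); u=np.array([.774,.633]); L=(W[...,:2]-[.524,-.2983])@np.c_[u,[-u[1],u[0]]]; z=W[...,2]
r=np.hypot(L[...,0],L[...,1]); m=(d>0)&(r<.04)&(z>.056)&(z<.11); n,l,st,c=cv2.connectedComponentsWithStats(m.astype(np.uint8))
for k in range(1,n):
    a=l==k
    if a.sum()>8: print(a.sum(),L[a].min(0).round(4),L[a].max(0).round(4),z[a].min().round(4),z[a].max().round(4))
m=(d>0)&(r<.03)&(z>.028)&(z<.05); print('rim',cv2.minEnclosingCircle((W[m][:,:2]*1000).astype(np.float32)),np.percentile(z[m],[10,50,90]))
g=(p[...,0].astype(int)-p[...,2]>60)&(r<.03)&(z<.03); print('band px',g.sum(),W[g].mean(0) if g.any() else '')
E
```

```text
t 23.3333 pos [ 0.5413 -0.2876  0.2319] yaw 39.33 F [-0.36  0.29 -0.28] M [-0.045  0.009 -0.04 ] open 0.015017533994666104
119 [-0.0036 -0.0111] [0.0007 0.0091] 0.0561 0.0748
172 [ 0.0074 -0.0029] [0.0219 0.0009] 0.0626 0.11
rim ((523.8694458007812, -298.45538330078125), 29.73942756652832) [0.03043015 0.03713524 0.03857297]
band px 56 [ 0.53430377 -0.28875432  0.01175645]
```

The hook is free of the eye with a 7 mm gap. The basket stands upright at the dish centre, with the ring at (0.534,-0.289) inside the cup. I'll lift straight up and return to the stand.

>>> send_rows([
  [[0,0,0.3,0,1.0],[0,0,0.6,0,1.0],[0,0,1.0,0,1.0],[0,0,1.5,0,1.0],[0,0,1.5,0,1.0],[0,0,1.5,0,1.0],[0,0,1.5,0,1.0],[0,0,1.5,0,1.0],[0,0,1.5,0,1.0],[0,0,1.5,0,1.0],[0,0,1.2,0,1.0],[0,0,0.3,0,1.0],[0,0,0,0,1.0]],
])

```text
time: 24.47
eef_pos: [0.5411, -0.2879, 0.3723]
eef_rot: [1.344, 2.837, -0.001]
wrist_force: [0.1, 0.2, -0.2]
opening: 0.0154
grip_force: 68.8
```

>>> send_rows([
  [[0,1.85,0,-0.03,1.0],[-0.18,3.5,0,-0.04,1.0],[-0.18,3.5,0,-0.04,1.0],[-0.18,3.5,0,-0.04,1.0],[-0.18,3.5,0,-0.04,1.0],[-0.18,3.5,0,-0.04,1.0],[-0.18,3.5,0,-0.04,1.0],[-0.18,3.5,0,-0.04,1.0],[-0.18,3.5,0,-0.04,1.0],[-0.18,3.5,0,-0.04,1.0],[-0.18,3.5,0,-0.04,1.0],[-0.18,3.5,0,-0.04,1.0],[-0.18,3.5,0,-0.04,1.0],[-0.18,3.5,0,-0.04,1.0],[-0.18,3.5,0,-0.04,1.0],[-0.18,3.5,0,-0.04,1.0],[-0.18,3.5,0,-0.04,1.0],[-0.18,3.5,0,-0.04,1.0],[0,1.85,0,-0.001,1.0],[0,0,0,0,1.0]],
])

```text
time: 26.13
eef_pos: [0.5095, 0.3474, 0.3694]
eef_rot: [-2.244, -2.197, 0.002]
wrist_force: [-0.3, -0.6, -1.3]
opening: 0.015
grip_force: 68.9
```

```bash
python3 - <<'E'
from chk import *
camera('top'); camera('top'); o=state(); e=o['eef_pos']
s,ps,ds=snap('scene','s17'); W=cloud(s,ds)-e; x,y,z=W[...,0],W[...,1],W[...,2]
for lo,hi in((-.17,-.162),(-.155,-.14),(-.14,-.12),(-.12,-.1)):
    m=(ds>0)&(abs(x)<.02)&(abs(y)<.02)&(z>lo)&(z<hi); q=W[m]; print(lo,len(q),q.mean(0).round(4) if len(q) else '')
E
```

```text
t 26.2333 pos [0.5102 0.3444 0.3699] yaw -1.36 F [-0.59  0.16 -0.55] M [-0.065 -0.02  -0.054] open 0.015449132746019747
-0.17 11 [-0.0061  0.003  -0.166 ]
-0.155 12 [ 0.0003  0.0029 -0.1471]
-0.14 12 [-1.0e-04  2.9e-03 -1.3e-01]
-0.12 13 [-0.001   0.0027 -0.1121]
```

The hook is held as before and the TCP is at the return target (0.5102, 0.3444). Now I'll lower it into its slot.

>>> send_rows([
  [[0,0,-1.0,0,1.0],[0,0,-1.5,0,1.0],[0,0,-1.5,0,1.0],[0,0,-1.5,0,1.0],[0,0,-1.5,0,1.0],[0,0,-1.0,0,1.0],[0,0,-0.5,0,1.0],[0,0,-0.4,0,1.0],[0,0,-0.4,0,1.0],[0,0,-0.4,0,1.0],[0,0,-0.4,0,1.0],[0,0,-0.4,0,1.0],[0,0,-0.4,0,1.0],[0,0,0,0,1.0]],
])

```text
time: 27.45
eef_pos: [0.5103, 0.3441, 0.261]
eef_rot: [-2.248, -2.193, 0.002]
wrist_force: [0.4, -0.1, -0.9]
opening: 0.0152
grip_force: 68.9
```

>>> send_rows([
  [[0,0,-0.6,0,1.0],[0,0,-0.8,0,1.0],[0,0,-0.8,0,1.0],[0,0,-0.8,0,1.0],[0,0,-0.8,0,1.0],[0,0,-0.8,0,1.0],[0,0,-0.8,0,1.0],[0,0,-0.6,0,1.0],[0,0,-0.4,0,1.0],[0,0,-0.2,0,1.0],[0,0,-0.1,0,1.0],[0,0,0,0,1.0]],
])

```text
time: 28.45
eef_pos: [0.5105, 0.3442, 0.195]
eef_rot: [2.249, 2.194, 0.0]
wrist_force: [0.4, -0.1, -0.9]
opening: 0.0152
grip_force: 68.9
```

```bash
python3 -c "
from chk import *
state()"
```

```text
t 28.45 pos [0.5105 0.3442 0.195 ] yaw -1.42 F [ 0.43 -0.13 -0.91] M [ 0.011 -0.043 -0.004] open 0.015225979251863845
```

>>> send_rows([
  [[0,0,-0.1,0,1.0],[0,0,-0.1,0,1.0],[0,0,-0.1,0,1.0],[0,0,-0.06,0,1.0],[0,0,-0.04,0,1.0],[0,0,0,0,1.0]],
])

```text
time: 28.95
eef_pos: [0.5105, 0.3442, 0.191]
eef_rot: [2.249, 2.194, 0.0]
wrist_force: [0.0, 0.8, -0.0]
opening: 0.0149
grip_force: 69.2
```

```bash
python3 -c "
from chk import *
state()"
```

```text
t 28.95 pos [0.5105 0.3442 0.191 ] yaw -1.42 F [ 0.03  0.82 -0.  ] M [-0.044  0.073  0.008] open 0.014944601340730945
```

>>> send_rows([
  [[0,0,-0.02,0,1.5],[0,0,0,0,1.7],[0,0,0,0,1.9],[0,0,0,0,2.2],[0,0,0,0,2.8],[0,0,0,0,3.5],[0,0,0,0,4.5],[0,0,0,0,4.5],[0,0,0.5,0,4.5],[0,0,1,0,4.5],[0,0,1.5,0,4.5],[0,0,2,0,4.5],[0,0,2,0,4.5],[0,0,2,0,4.5],[0,0,2,0,4.5],[0,0,0,0,4.5],[0,0,0,0,4.5]],
], grip_force=20)

```text
time: 30.37
eef_pos: [0.5106, 0.3442, 0.3022]
eef_rot: [2.248, 2.193, 0.004]
wrist_force: [-0.1, 0.1, -0.8]
opening: 0.0449
grip_force: 0.0
```

```bash
python3 - <<'E'
from chk import *
o=state(); e=o['eef_pos']
i,p,d=snap('wrist','w20'); W=cloud(i,d); x,y,z=W[...,0],W[...,1],W[...,2]
m=(d>0)&(abs(x-.51)<.03)&(abs(y-.346)<.03)&(z>.16)&(z<.175); q=W[m]; print('handle top',len(q),q.mean(0),np.percentile(z[m],50),cv2.minAreaRect((q[:,:2]*1000).astype(np.float32)))
s,ps,ds=snap('scene','s20')
a=cv2.resize(ps[190:290,330:450],(400,333),interpolation=cv2.INTER_CUBIC); b=cv2.resize(ps[160:260,150:270],(400,333),interpolation=cv2.INTER_CUBIC)
cv2.imwrite('pics/s20c.png',np.hstack([a,b])[:,:,::-1])
E
```

```text
t 30.3667 pos [0.5106 0.3442 0.3022] yaw -1.42 F [-0.06  0.14 -0.8 ] M [-0.046  0.006 -0.086] open 0.04493838735051018
handle top 650 [0.51028666 0.34708713 0.16514583] 0.16536805058766868 ((510.2426452636719, 346.306396484375), (22.742101669311523, 16.01228904724121), 88.59049224853516)
```

View pics/s20c.png

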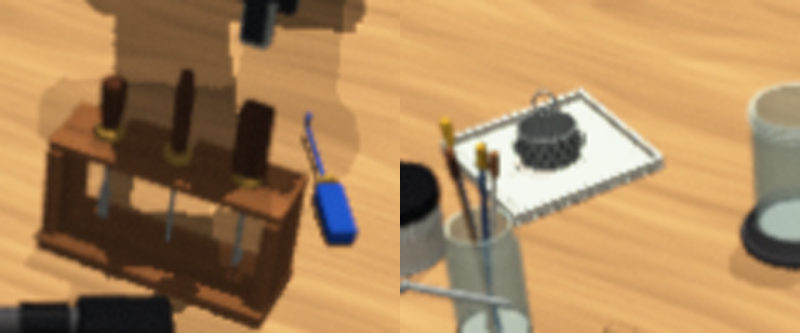

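The crop shows the hook back upright in its slot (255,145) at its original height. The basket stands upright in the dish (548,135), and everything else is in place, so I'll hand the job in.

```bash
python3 -c "
from cell import bot
print(bot.finish_job())"
```

```text
the job is handed in; nothing more can be done
None
```

The job is handed in at about 30 s of the 72 s allowed: the basket stands upright in the dish with the ring in it, and the hook is back in its own slot; the highest pull I read at the wrist was 5.3 N.

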